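# Load a guard cartridge and lock it with the sprung index knob

## Task

Stand the short steel guard cartridge in the round pocket of the aluminium holder, all the way down. Then pull the holder's black sprung knob up, turn it counter-clockwise (seen from above) so that the keeper plate comes over the cartridge, and let the knob snap fully down into its locking notch, which you must find by feel; do not force the knob against its upper stop, the notch walls or the steel under its pin. Leave the long cartridge and the other things on the bench where they are, and let go of everything.

Things in the scene. Friction and masses are not known exactly. Their poses are not given: they have to be found in the camera images.
- holder: Aluminium cartridge holder, bolted to the bench. Origin on the vertical axis of the knob, at bench height; z up. Base plate 120 x 178 x 12 mm. A round pedestal (82 mm across, top 70 mm above the bench) stands on the origin and carries the knob; the pocket stands 80 mm from the axis, towards the holder's -y.
- pocket (a point): Centre of the pocket's floor, 14 mm above the bench. The pocket is an open upright cup: bore 31 mm, 22 mm deep, outside 43 mm across, rim 36 mm above the bench. Axes as the holder's.
- short_cartridge: The short guard cartridge: steel cylinder, 26 mm across, 60 mm tall, standing upright on the bench, about 0.12 kg. Origin at the centre of its underside. Fully down in the pocket its top is 74 mm above the bench, 2 mm under the lowered keeper plate.
- long_cartridge: A longer cartridge of the same look, 26 mm across and 90 mm tall, standing upright on the bench; not to be used. Origin at the centre of its underside.
- knob (a point): On the axis of the sprung knob at grip height, 106 mm above the bench when down. The knob is a black upright grip bar, 46 mm long (this point's x), 18 mm wide (y), 40 mm tall, its top 13 mm above this point, its foot 27 mm below; grasp it across its width from above. It turns and lifts as one piece with the keeper plate and the index pin.
- plate (a point): Centre of the underside of the steel keeper plate, 52 x 52 x 7 mm, 82 mm from the knob's axis on a steel arm 16 mm wide that runs from under the grip bar along the bar's +x; underside 76 mm above the bench when down.
- pin (a point): Tip of the round steel index pin, 5 mm thick, under the knob, opposite the keeper plate and 40 mm from the axis. It drops between the steel lands (blocks in an arc, 8 mm high) on top of the pedestal. Pin and stop are delicate: more than 25 N between them and the holder is forcing them.
- plunger (a joint): Lift of the knob in m: 0 fully down, 0.013 at its hard upper stop. A spring pushes it down: with the weight, 7 N starts the lift, 11 N at the stop. Above 0.0075 the pin clears its notches. Let go between notches, the pin rides on the lands and the lift stays at 0.006 to 0.007; over a notch it drops to 0 by itself.
- keeper (a joint): Turn of the knob in rad, counter-clockwise from above: about 0 in the parking notch (0.1 of play), 1.2 with the plate centred over the pocket; range -0.08 to 1.7. The locking notch is in a hand-set segment, somewhere from 0.95 to 1.45, unknown; the pin falls in only within 0.05 of its middle. Turns easily when lifted or on a land. Held loosely, with some mm of play, the bar still turns and can drop.
- amber_bottle: Amber glass bottle, 84 mm across, 180 mm tall, standing.
- beaker: Glass beaker, 68 mm across, 85 mm tall, standing.
- jar: Small white jar, 36 mm across, 48 mm tall, standing.
- wrench: Steel wrench, 160 mm long, lying on the bench.
Not all that is in view belongs to the job. What is shaped like the short_cartridge but orange or pink is not meant.

How it is judged:
By the outcome, as a careful person would: the job done as asked, in the order asked, and still so for the second after the job is handed in, with the robot touching nothing.
It also fails if it takes over 64 s, if anything falls off the work surface, if the arm or the gripper's body presses on something with over 40 N, if the wrist force passes 120 N, or if a joint passes its speed limit or range.

## Robot

A 6-joint arm with a two-finger parallel gripper is mounted at the origin on the work surface. World frame = base frame: x ahead of the robot, y to its left, z up, the work surface at z = 0. Lengths are in m, angles in rad, forces in N, time in s.
With the tool pointing down it reaches from about 0.225 to 0.875 m from the base axis. Payload 3.4 kg.
Tool frame: the origin (TCP) lies between the finger pads; the fingertips stand 8 mm ahead of it and the grasp point (between the pads) lies 11 mm behind it; z points along the fingers, y is the line along which they close (so a half turn about z gives the same grasp; the last joint's range is limited). The gripper opens to 85 mm and grips with 20 to 120 N. Pads are 22 mm wide; open, the fingers measure 114 mm over their backs; the gripper's body (76 mm by 85 mm) begins 54 mm behind the grasp point. The pads swing forward as they close: fully open they stand 13 mm farther back than shut.
Start: joints at [1.029, 0.276, 1.505, -0, 1.361, -0.121], TCP at [0.235, 0.525, 0.239] pointing down, gripper open.
Joint ranges: [-2.89, 2.89], [-0.75, 2.08], [0.22, 2.7], [-1.18, 4.32], [0.11, 2.71], [-2.7, 2.7]. Speed limits (rad/s): [2.57, 2.57, 3.14, 3.14, 3.14, 3.14].

## Interface

Orientations are given as a unit quaternion [w, x, y, z].
In Python, from rig import manip gives the robot as it stands.
- The arm moves only by the tool move_arm, never from a script. Its argument "deltas" is a list that holds one entry, the list of rows, each a list of 5 numbers: the shift along the tool's x, y, z normalised to -1 to 1, where 1 is 80 cm, then the turn about the tool's z normalised to -1 to 1, where 1 is 120 degrees, then the closure, from -1 (fully open) to 1 (shut). In form: [[[tx, ty, tz, twist, grip], ...]]. A call has 1 to 12 rows; each row is the pose to reach, as a shift and turn from the pose commanded when the call began, along the tool's axes at that moment; what a row does not reach only later rows make up. A row lasts 1/10 s, in which the tool goes at most 50 mm and 8.59 degrees, less where a joint would pass 70% of its speed; a pose out of reach is approached as far as the arm can. A call with a number of a shift or a turn outside -1 to 1 is refused whole. A call with a gripper value outside its range is refused whole. The fingers move at their own pace and stop on an object; "squeeze" is the grip in N (left out, the last holds). Time passes only in rows, so rows that repeat a pose let the fingers close. It gives the time, the measured TCP pose, the force, the opening and the grip force at its end, in the units of the state.
- manip.get_state(): the state, without advancing time (a new reading comes with each control period).
- manip.get_image(name): name is "scene" or "top" or "wrist"; returns the picture (420x560x3 uint8, red, green, blue); there is no depth.
- manip.camera_params(name): a dict with "fx", "fy", "cx", "cy" (pixels), "dist" ([k1, k2, p1, p2, k3] as OpenCV has them; the pictures are not rectified), "R" (3x3) and "t" (3): a world point X has camera coordinates R X + t; the wrist camera has in their place "tool_from_camera" (4x4, takes a point from camera to tool coordinates, whose origin is the TCP and whose axes are the flange's). Camera axes: x right, y down, z forward; pixel columns grow to the right and rows downward; lengths in m; the calibration is good to about 2 mm. A picture is of the moment at which its call begins: read the wrist's pose just before it. camera_params takes no time and is no camera call.
- manip.sign_off(): hands the job in; it is judged then, once.
The state is a dict: "clock": time; "qpos": joint angles; "qd": joint speeds; "effort": joint torques, N m; "position": TCP position; "ee_rot": TCP orientation; "contact_force": force on the tool from outside, world axes, zero at the start; "moment": the same for the moment, N m; "width": finger opening in m; "gripper_force": force on a finger pad.
Only numpy, scipy, OpenCV 4.12 (cv2) and the standard library are available. Lean on these libraries where they do the work, as an engineer would, in place of code of your own. Each camera call takes 0.05 s, during which the arm holds its last target. There are 200 camera calls.

## Working session

There is one attempt and no reset: what is moved stays moved. The work goes in short steps, Python scripts to look and compute and a tool call to move; the robot and the scene stay as the last step left them, time stands still between calls to the robot, and variables do not carry over. Pictures are saved under pics/ and viewed, at most 10 in all, crops included, and the job is handed in when it is done.

Besides the shell and the picture viewer there is one more tool, called after ">>>" as name(argument=value, ...) on one line, values as JSON. move_arm: Moves the arm, as the interface text tells. Scaled input: -1 to 1 covers 80 cm each way for a shift and 120 degrees each way for a turn. Its arguments: {"type":"object","properties":{"deltas":{"type":"array","items":{"type":"array","items":{"type":"array","items":{"type":"number","minimum":-1,"maximum":1}}}},"squeeze":{"type":"number"}},"required":["deltas"]}

```bash
mkdir -p pics; ls
python3 - <<'E'
from rig import manip
import cv2,numpy as np
print(manip.get_state())
for n in ("scene","top","wrist"):
    im=manip.get_image(n); cv2.imwrite(f"pics/{n}0.png",im[:,:,::-1]); print(n,manip.camera_params(n))
E
```

```text
pics
{'clock': 0.0, 'qpos': array([ 1.02900472e+00,  2.76611191e-01,  1.50611390e+00,  2.35177288e-05,
        1.36068880e+00, -1.21019637e-01]), 'qd': array([-0.00088639, -0.00016441,  0.00144991,  0.0015618 , -0.00090229,
        0.00236725]), 'effort': array([-1.21769190e-04, -4.16775477e+01, -2.45802283e+01, -5.84126974e-04,
        1.11642419e-02, -1.35252799e-05]), 'position': array([0.23461652, 0.52441179, 0.23843812]), 'ee_rot': array([-3.07161923e-04,  2.08839712e-01,  9.77949460e-01, -8.57324981e-04]), 'contact_force': array([-0.08936086, -0.51311164, -0.77071381]), 'moment': array([-0.06279417,  0.01869878,  0.04495272]), 'gripper_force': 0.0, 'width': 0.08547965299047319}
scene {'fx': 383.64409493912524, 'fy': 383.64409493912524, 'cx': 281.1205643243249, 'cy': 209.35203186938398, 'dist': array([0.02588371, 0.        , 0.        , 0.        , 0.        ]), 'R': array([[ 0.50868487,  0.86094892,  0.00257897],
       [ 0.59371758, -0.34862091, -0.725233  ],
       [-0.62348948,  0.37044624, -0.68849869]]), 't': array([-0.2275895 , -0.35060968,  1.34389622])}
top {'fx': 501.5
[... 229 characters left out ...]
   [-0.99401196,  0.0197197 , -0.1074772 ],
       [ 0.10809292,  0.03339203, -0.99357984]]), 't': array([-0.06307308,  0.61318875,  1.14378298])}
wrist {'fx': 314.70055408410957, 'fy': 314.70055408410957, 'cx': 279.97745531338154, 'cy': 209.8266928174266, 'dist': array([-0.05702312,  0.        ,  0.        ,  0.        ,  0.        ]), 'tool_from_camera': array([[-3.45037921e-04, -9.60043109e-01, -2.79851944e-01,
         7.13498935e-02],
       [ 9.99998161e-01, -8.59143658e-04,  1.71439818e-03,
         6.94726623e-04],
       [-1.88632918e-03, -2.79850837e-01,  9.60041640e-01,
        -1.34974317e-01],
       [ 0.00000000e+00,  0.00000000e+00,  0.00000000e+00,
         1.00000000e+00]])}
```

View pics/scene0.png

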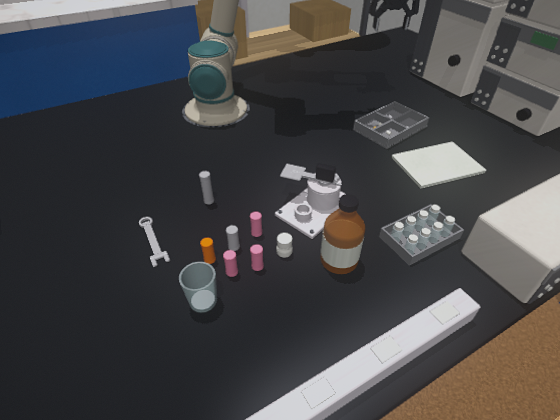

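View pics/top0.png

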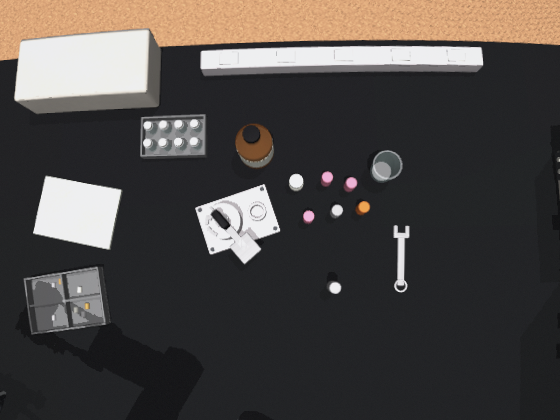

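The scene picture shows a grey cylinder at (232,238), short, among pink ones at (256,224), (231,263) and (257,257) and an orange one at (208,250). A taller grey one stands alone at (206,187). In the top picture these are short grey (337,211), pink (309,216), (327,179), (351,184), orange (363,208), tall grey (335,288) and white jar (296,182). My choice is the grey one at top (337,211), which I'll check in an enlarged crop.

```bash
cat > h.py <<'E'
import cv2,numpy as np
from rig import manip
from scipy.spatial.transform import Rotation as Ro
def tcp(s=None):
    s=s or manip.get_state(); q=s["ee_rot"]; T=np.eye(4)
    T[:3,:3]=Ro.from_quat([q[1],q[2],q[3],q[0]]).as_matrix(); T[:3,3]=s["position"]; return T
def cam(n,T=None):
    c=manip.camera_params(n); K=np.array([[c["fx"],0,c["cx"]],[0,c["fy"],c["cy"]],[0,0,1]])
    if n=="wrist":
        M=np.linalg.inv((tcp() if T is None else T)@c["tool_from_camera"]); return K,c["dist"],M[:3,:3],M[:3,3]
    return K,c["dist"],c["R"],c["t"]
def unproj(n,px,z,T=None):
    K,d,R,t=cam(n,T); p=cv2.undistortPoints(np.array(px,float).reshape(-1,1,2),K,d).reshape(-1,2)
    r=np.c_[p,np.ones(len(p))]@R; o=-R.T@t
    return o+r*((np.broadcast_to(z,len(p))-o[2])/r[:,2])[:,None]
def proj(n,X,T=None):
    K,d,R,t=cam(n,T); return cv2.projectPoints(np.array(X,float).reshape(-1,3),cv2.Rodrigues(R)[0],t,K,d)[0].reshape(-1,2)
def crop(im,x0,y0,x1,y1,f,name): cv2.imwrite(name,cv2.resize(im[y0:y1,x0:x1],None,fx=f,fy=f,interpolation=cv2.INTER_CUBIC)[:,:,::-1])
E
python3 - <<'E'
from h import *
a=cv2.imread("pics/top0.png")[:,:,::-1]; b=cv2.imread("pics/scene0.png")[:,:,::-1]
A=cv2.resize(a[140:300,190:380],None,fx=4,fy=4,interpolation=cv2.INTER_CUBIC)[:, :760]
A=A[:600]; A=cv2.resize(a[160:300,190:380],None,fx=4,fy=4,interpolation=cv2.INTER_CUBIC)
cv2.imwrite("pics/topc.png",A[:,:,::-1])
crop(b,190,150,350,270,5,"pics/scenec.png")
print(unproj("top",[(337,211),(335,288),(258,211)],[.06,.09,.036]))
print(unproj("scene",[(232,230),(206,174),(303,209)],[.06,.09,.036]))
print(unproj("scene",[(233,249),(208,203)],0))
E
```

```text
[[ 0.60328704 -0.21993841  0.06      ]
 [ 0.43022864 -0.20829929  0.09      ]
 [ 0.60942944 -0.0377928   0.036     ]]
[[ 0.61007673 -0.22119078  0.06      ]
 [ 0.43504769 -0.20527764  0.09      ]
 [ 0.61189537 -0.03607651  0.036     ]]
[[ 0.61141924 -0.22492981  0.        ]
 [ 0.43750234 -0.21354879  0.        ]]
```

View pics/topc.png

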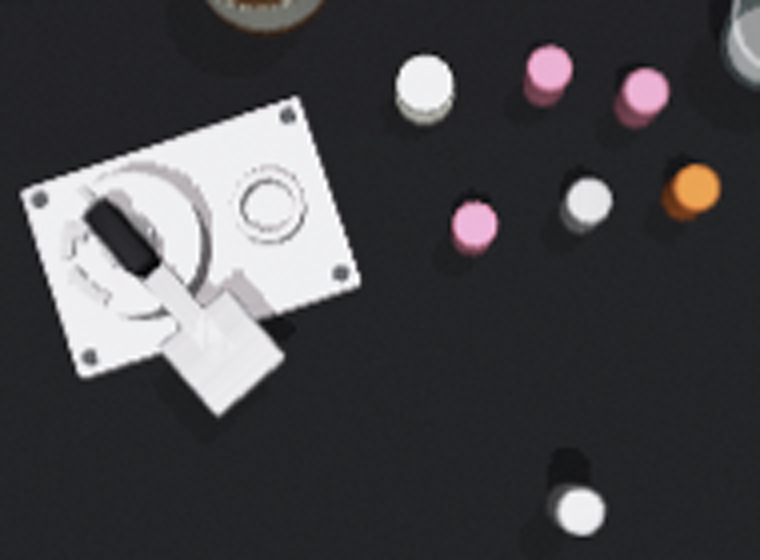

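View pics/scenec.png

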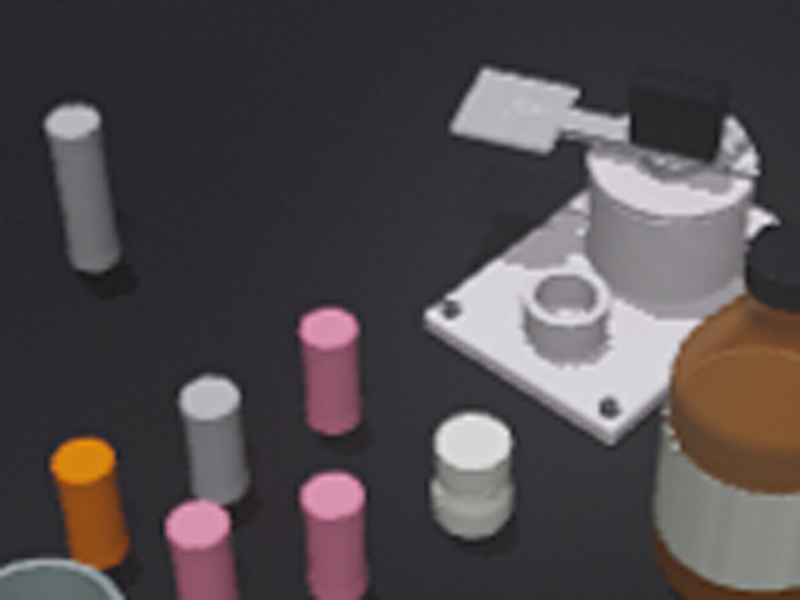

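The enlarged crops confirm it. The short grey cartridge is in the scene crop at (210,391), clearly shorter than the lone one at (75,122). In the top crop I read its top centre at (589,201), pocket rim (269,203), plate corners (228,291), (285,357), (219,416) and (162,341), and knob bar from (85,200) to (160,275).

Run:
```python
from h import *
f=lambda L:[((x+.5)/4-.5+190,(y+.5)/4-.5+160) for x,y in L]
g=lambda L:[((x+.5)/5-.5+190,(y+.5)/5-.5+150) for x,y in L]
np.set_printoptions(precision=4,suppress=True)
for n,F,L,z in [("top",f,[(589,201),(269,203),(548,68),(644,91),(475,225),(695,189)],[.06,.036]+[.06]*4),
 ("scene",g,[(210,391),(567,297),(330,328),(333,494),(198,523),(85,460)],[.06,.036]+[.06]*4)]:
    print(n); print(unproj(n,F(L),z)[:,:2])
c=unproj("top",f([(228,291),(285,357),(219,416),(162,341)]),.083); print("plate",c[:,:2],c.mean(0))
c=unproj("scene",g([(486,67),(580,92),(547,152),(449,130)]),.083); print("plate s",c.mean(0))
c=unproj("top",f([(40,200),(288,116),(341,273),(90,357)]),.012); print("bolts",c[:,:2],c.mean(0))
c=unproj("top",f([(104,202),(155,263)]),.119); print("bar",c[:,:2])
print("jar",unproj("top",f([(425,84)]),.048),"bottle cap",unproj("top",[(251,134)],.18))
T=tcp(); print(T)
```

```text
top
[[ 0.6059 -0.2197]
 [ 0.611  -0.0352]
 [ 0.6833 -0.1985]
 [ 0.6688 -0.2534]
 [ 0.5934 -0.1543]
 [ 0.6116 -0.2807]]
scene
[[ 0.6036 -0.2191]
 [ 0.6119 -0.0361]
 [ 0.5952 -0.155 ]
 [ 0.6837 -0.2003]
 [ 0.6693 -0.2555]
 [ 0.6135 -0.2821]]
plate [[ 0.5568 -0.0147]
 [ 0.5194 -0.0461]
 [ 0.4872 -0.0089]
 [ 0.5294  0.0226]] [ 0.5232 -0.0118  0.083 ]
plate s [ 0.5258 -0.0131  0.083 ]
bolts [[ 0.6181  0.1045]
 [ 0.6658 -0.0456]
 [ 0.5709 -0.0759]
 [ 0.5234  0.0746]] [0.5945 0.0144 0.012 ]
bar [[0.6043 0.0495]
 [0.5704 0.0217]]
jar [[ 0.6774 -0.1276  0.048 ]] bottle cap [[ 0.7564 -0.0344  0.18  ]]
[[-0.9128  0.4085 -0.0008  0.2347]
 [ 0.4085  0.9128 -0.0012  0.5245]
 [ 0.0002 -0.0014 -1.      0.2386]
 [ 0.      0.      0.      1.    ]]
```

>>> move_arm(deltas=[[[-0.8,-0.66,0.0,0.4,-1],[-0.8,-0.66,0.0,0.4,-1],[-0.8,-0.66,0.0,0.4,-1],[-0.8,-0.66,0.0,0.4,-1],[-0.8,-0.66,0.0,0.4,-1],[-0.8,-0.66,0.0,0.4,-1],[-0.8,-0.66,0.0,0.4,-1],[-0.8,-0.66,0.0,0.4,-1],[-0.8,-0.66,0.0,0.4,-1],[-0.8,-0.66,0.0,0.4,-1],[-0.8,-0.66,0.0,0.4,-1],[-0.8,-0.66,0.0,0.4,-1]]], squeeze=30)

```text
clock: 1.35
position: [0.5018, -0.0147, 0.2392]
ee_rot: [-0.0, 0.589, 0.808, 0.0]
contact_force: [1.3, 1.4, 0.2]
width: 0.0854
gripper_force: 0.0
```

```bash
cat >> h.py <<'E'
def need(X,yaw=None):
    """normalised shift/twist to bring TCP to world X with tool-y yaw (deg)"""
    T=tcp(); d=T[:3,:3].T@(np.array(X)-T[:3,3])/.8; y=np.degrees(np.arctan2(T[1,1],T[0,1]))
    print("tcp",T[:3,3].round(4),"yaw_y",y.round(2),"shift",d.round(4),"twist",None if yaw is None else round((y-yaw)/120,4))
E
python3 -c "
from h import *
need([.605,-.2195,.17],17.6)"
```

```text
tcp [ 0.5018 -0.0147  0.2392] yaw_y 17.86 shift [-0.2832  0.0443  0.0864] twist 0.0022
```

>>> move_arm(deltas=[[[-0.283,0.044,0.086,0.002,-1],[-0.283,0.044,0.086,0.002,-1],[-0.283,0.044,0.086,0.002,-1],[-0.283,0.044,0.086,0.002,-1],[-0.283,0.044,0.086,0.002,-1],[-0.283,0.044,0.086,0.002,-1],[-0.283,0.044,0.086,0.002,-1]]])

```text
clock: 2.05
position: [0.6039, -0.2178, 0.1691]
ee_rot: [-0.001, 0.591, 0.807, 0.0]
contact_force: [0.7, 0.1, 0.7]
width: 0.0854
gripper_force: 0.0
```

```bash
python3 -c "
from h import *
T=tcp(); im=manip.get_image('wrist'); cv2.imwrite('pics/w1.png',im[:,:,::-1])
need([.605,-.2195,.048],17.6)
print(proj('wrist',[[.605,-.2195,.06],[.605,-.2195,0],T[:3,3]],T))
np.save('T1.npy',T)"
```

```text
tcp [ 0.6038 -0.2169  0.1699] yaw_y 17.62 shift [-0.0038  0.0005  0.1524] twist 0.0002
[[280.13716221 213.61337934]
 [280.11743038 196.24399595]
 [279.17784629 275.58762762]]
```

View pics/w1.png

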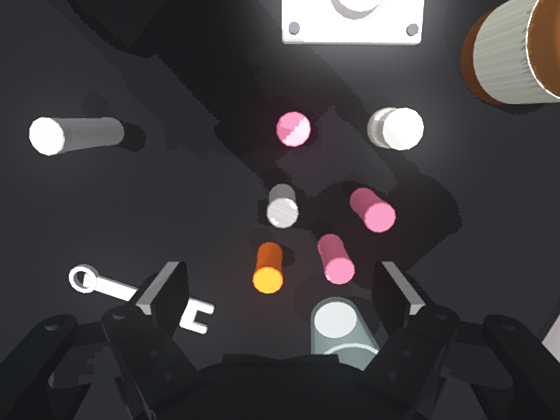

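The wrist view shows the short grey cartridge's top at (283,213). Orange is at (267,282), a pink at (293,129), and the holder is at the top of the frame.

```bash
python3 -c "
from h import *
T=np.load('T1.npy'); p=unproj('wrist',[(283,213),(282,192)],[.06,0.005],T); print(p)
c=(p[0]+[.605,-.2195,.06])/2
need([p[0][0],p[0][1],.037],17.6)"
```

```text
[[ 0.60705471 -0.21830662  0.06      ]
 [ 0.60510278 -0.21374755  0.005     ]]
tcp [ 0.6038 -0.2169  0.1699] yaw_y 17.62 shift [-0.0032  0.0035  0.1661] twist 0.0002
```

>>> move_arm(deltas=[[[-0.003,0.003,0.05,0,-1],[-0.003,0.003,0.1,0,-1],[-0.003,0.003,0.15,0,-1],[-0.003,0.003,0.166,0,-1],[-0.003,0.003,0.166,0,-1],[-0.003,0.003,0.166,0,0.3],[-0.003,0.003,0.166,0,1],[-0.003,0.003,0.166,0,1],[-0.003,0.003,0.166,0,1],[-0.003,0.003,0.166,0,1],[-0.003,0.003,0.166,0,1],[-0.003,0.003,0.166,0,1]]], squeeze=35)

```text
clock: 3.3
position: [0.6079, -0.2193, 0.0389]
ee_rot: [0.001, 0.59, 0.807, 0.0]
contact_force: [-1.3, -0.2, 5.9]
width: 0.0235
gripper_force: 34.1
```

```bash
python3 -c "
from h import *
need([.6115,-.0355,.14],17.6)"
```

```text
tcp [ 0.6079 -0.2193  0.0389] yaw_y 17.65 shift [ 0.2174  0.0741 -0.1266] twist 0.0004
```

>>> move_arm(deltas=[[[0,0,-0.05,0,1],[0,0,-0.1,0,1],[0.02,0.01,-0.127,0,1],[0.06,0.02,-0.127,0,1],[0.11,0.04,-0.127,0,1],[0.16,0.06,-0.127,0,1],[0.19,0.07,-0.127,0,1],[0.217,0.074,-0.127,0,1],[0.217,0.074,-0.127,0,1],[0.217,0.074,-0.127,0,1],[0.217,0.074,-0.127,0,1]]])

```text
clock: 4.4
position: [0.6114, -0.0365, 0.1392]
ee_rot: [0.0, 0.591, 0.807, -0.0]
contact_force: [0.2, -0.4, -0.9]
width: 0.0236
gripper_force: 34.5
```

```bash
python3 -c "
from h import *
T=tcp(); np.save('T2.npy',T); im=manip.get_image('wrist'); crop(im,180,110,380,260,4,'pics/w2.png')
print(T[:3,3])
P=[[.6115,-.0355,.036],[.6115,-.0355,.014],[T[0,3],T[1,3],T[2,3]-.0389+.06]]
print((proj('wrist',P,T)-[180,110]+.5)*4-.5)"
```

```text
[ 0.61139719 -0.03653294  0.13916805]
[[400.78706401 409.15422775]
 [400.68382394 379.84186814]
 [398.02759035 761.37370956]]
```

View pics/w2.png

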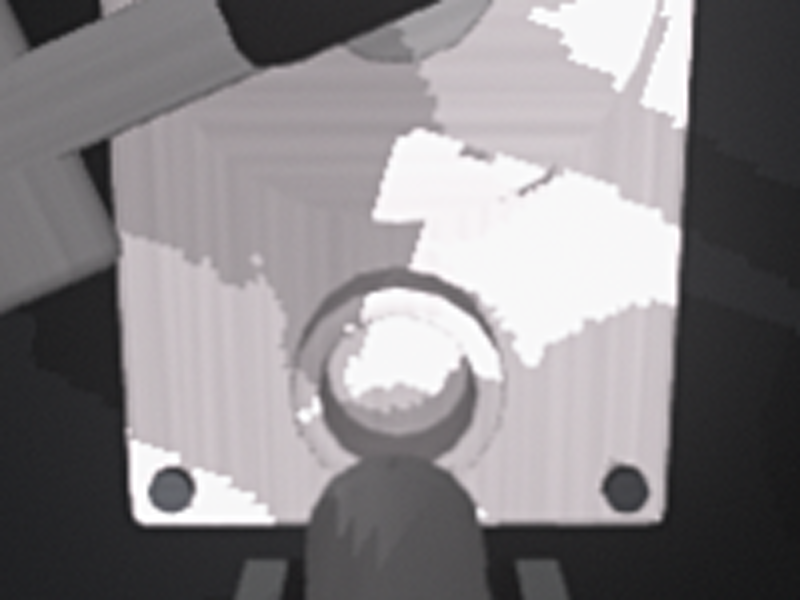

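The crop shows the pocket rim centred near (399,382), with the outer edge at x 292–506. The held cartridge hangs below it, x 305–487, with its bottom tip at y≈455, and bolts are at (171,488) and (625,488).

```bash
python3 -c "
from h import *
np.set_printoptions(precision=4,suppress=True)
T=np.load('T2.npy'); u=lambda L:[((x+.5)/4-.5+180,(y+.5)/4-.5+110) for x,y in L]
print(unproj('wrist',u([(399,382),(171,488),(625,488)]),[.036,.012,.012],T))
print('rim/bore outlines for candidate', )
a=np.linspace(0,2*np.pi,8,endpoint=False)
for r,z in((.0215,.036),(.0155,.036)):
  print(((proj('wrist',np.c_[.6115+r*np.cos(a),-.0355+r*np.sin(a),0*a+z],T)-[180,110]+.5)*4-.5).round())
b=T[:3,3]-[0,0,.0389]
print('cart bottom near camera edge',((proj('wrist',[b+T[:3,0]*.013,b+T[:3,1]*.013,b-T[:3,1]*.013],T)-[180,110]+.5)*4-.5).round())"
```

```text
[[ 0.6095 -0.0303  0.036 ]
 [ 0.5706 -0.0751  0.012 ]
 [ 0.6666 -0.0447  0.012 ]]
rim/bore outlines for candidate
[[504. 440.]
 [499. 361.]
 [434. 307.]
 [350. 314.]
 [296. 377.]
 [305. 457.]
 [369. 506.]
 [450. 500.]]
[[475. 432.]
 [471. 374.]
 [425. 336.]
 [364. 341.]
 [326. 386.]
 [332. 444.]
 [377. 480.]
 [436. 475.]]
cart bottom near camera edge [[398. 456.]
 [486. 539.]
 [311. 539.]]
```

```bash
python3 -c "
from h import *
T=np.load('T2.npy'); im=cv2.imread('pics/w2.png')[255:480,260:540]; 
im=cv2.resize(im,None,fx=2.6,fy=2.6,interpolation=cv2.INTER_CUBIC)
a=np.linspace(0,2*np.pi,60)
for c,col in(([.6115,-.0355],(0,0,255)),([.6098,-.0310],(0,200,0))):
  for r,z in((.0215,.036),(.0155,.036),(.0215,.012)):
    p=(((proj('wrist',np.c_[c[0]+r*np.cos(a),c[1]+r*np.sin(a),0*a+z],T)-[180,110]+.5)*4-.5)-[260,255])*2.6
    cv2.polylines(im,[p.astype(np.int32)],False,col,1)
cv2.imwrite('pics/w2o.png',im)"
```

```text
(no output)
```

View pics/w2o.png

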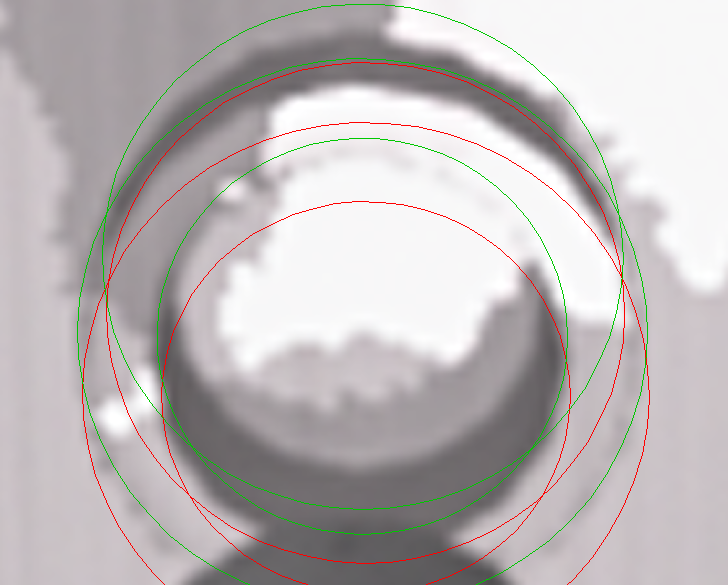

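>>> move_arm(deltas=[[[0.0045,0.0005,0.04,0,1],[0.0045,0.0005,0.07,0,1],[0.0045,0.0005,0.075,0,1],[0.0045,0.0005,0.078,0,1],[0.0045,0.0005,0.081,0,1],[0.0045,0.0005,0.084,0,1],[0.0045,0.0005,0.086,0,1],[0.0045,0.0005,0.086,0,1]]])

```text
clock: 5.25
position: [0.6107, -0.032, 0.0709]
ee_rot: [0.0, 0.59, 0.807, 0.0]
contact_force: [-0.4, 0.1, -0.8]
width: 0.0238
gripper_force: 34.6
```

```bash
python3 -c "
from h import *
s=manip.get_state(); need([.6115,-.0355,.0529],17.6); print(s['contact_force'],s['moment'])"
```

```text
tcp [ 0.6107 -0.032   0.0709] yaw_y 17.66 shift [-0.0045 -0.0004  0.0225] twist 0.0005
[-0.42367707  0.07950025 -0.79764603] [-0.00417872  0.03977753  0.00699268]
```

The cartridge is 4 mm below the rim with no contact force, so it's in the bore. I'll lower it the rest of the way.

>>> move_arm(deltas=[[[0,0,0.006,0,1],[0,0,0.012,0,1],[0,0,0.017,0,1],[0,0,0.02,0,1],[0,0,0.0215,0,1],[0,0,0.0225,0,1],[0,0,0.0225,0,1]]])

```text
clock: 5.95
position: [0.6102, -0.032, 0.0529]
ee_rot: [-0.0, 0.59, 0.807, -0.0]
contact_force: [-2.6, 0.6, 3.5]
width: 0.0238
gripper_force: 35.1
```

>>> move_arm(deltas=[[[0,0,0,0,0],[0,0,0,0,0],[0,0,0,0,0],[0,0,-0.03,0,0],[0,0,-0.07,0,0],[0,0,-0.12,0,0],[0,0,-0.17,0,0],[0,0,-0.2,0,0],[0,0,-0.2,0,0]]])

```text
clock: 6.85
position: [0.6131, -0.0323, 0.2171]
ee_rot: [0.004, 0.59, 0.807, 0.002]
contact_force: [0.4, -0.4, 0.0]
width: 0.0424
gripper_force: 0.0
```

```bash
python3 -c "
from h import *
s=manip.get_state(); print(s['width']); need([.586,.043,.21],-50)"
```

```text
0.0423835892390141
tcp [ 0.6131 -0.0323  0.2171] yaw_y 17.65 shift [ 0.1    -0.0038  0.0084] twist 0.5638
```

>>> move_arm(deltas=[[[0.1,-0.004,0.008,0.564,0],[0.1,-0.004,0.008,0.564,0],[0.1,-0.004,0.008,0.564,0],[0.1,-0.004,0.008,0.564,0],[0.1,-0.004,0.008,0.564,0],[0.1,-0.004,0.008,0.564,0],[0.1,-0.004,0.008,0.564,0],[0.1,-0.004,0.008,0.564,0],[0.1,-0.004,0.008,0.564,0],[0.1,-0.004,0.008,0.564,0]]])

```text
clock: 7.85
position: [0.5828, 0.0433, 0.2051]
ee_rot: [-0.0, 0.939, 0.343, -0.001]
contact_force: [0.1, 0.2, 0.4]
width: 0.0426
gripper_force: 0.0
```

```bash
python3 -c "
from h import *
T=tcp(); np.save('T3.npy',T); im=manip.get_image('wrist'); crop(im,140,60,460,300,2.5,'pics/w3.png')
need([.586,.043,.095],-50)
print((proj('wrist',[[.586,.043,.119],[.6105,-.033,.074]],T)-[140,60]+.5)*2.5-.5)"
```

```text
tcp [0.5829 0.0433 0.2054] yaw_y -49.9 shift [0.0029 0.0029 0.1379] twist 0.0009
[[361.44825212 392.21981403]
 [564.10920047 434.76786081]]
```

View pics/w3.png

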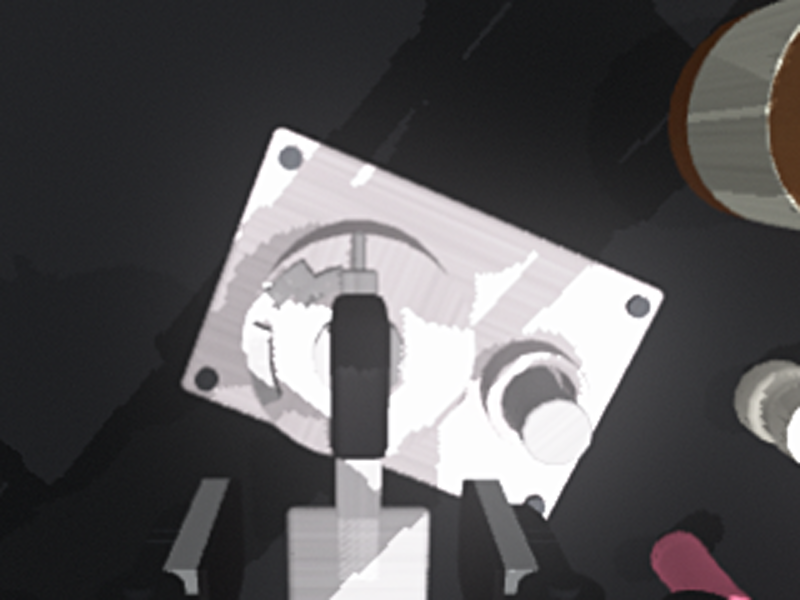

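The bar's long axis is vertical in the image, spanning x 331–387 and y 294–460, with the keeper arm below it. The cartridge stands in the pocket, top at (556,430).

```bash
python3 -c "
from h import *
np.set_printoptions(precision=4,suppress=True)
T=np.load('T3.npy'); c=np.array([.586,.043]); y=np.radians(-140); X=np.array([np.cos(y),np.sin(y)]); Y=np.array([-X[1],X[0]])
for z in(.119,.079): print(z,[((proj('wrist',[*(c+a*X*.023+b*Y*.009),z],T)[0]-[140,60]+.5)*2.5-.5).round() for a in(1,-1) for b in(1,-1)])
u=lambda L:[((x+.5)/2.5-.5+140,(y+.5)/2.5-.5+60) for x,y in L]
p=unproj('wrist',u([(331,460),(387,460),(359,460),(556,430),(291,158),(206,378),(638,306)]),[.119]*3+[.074]+[.012]*3,T)[:,:2];print(p)
print('centre from end',p[2]-X*.023)"
```

```text
0.119 [array([391., 465.]), array([331., 465.]), array([393., 316.]), array([330., 315.])]
0.079 [array([385., 421.]), array([334., 421.]), array([387., 291.]), array([334., 291.])]
[[ 0.5637  0.0361]
 [ 0.5746  0.0232]
 [ 0.5692  0.0297]
 [ 0.6099 -0.0295]
 [ 0.6184  0.1062]
 [ 0.5225  0.0763]
 [ 0.6666 -0.045 ]]
centre from end [0.5868 0.0445]
```

>>> move_arm(deltas=[[[0.0045,0.002,0.05,0.001,0],[0.0045,0.002,0.1,0.001,0],[0.0045,0.002,0.125,0.001,0],[0.0045,0.002,0.1355,0.001,0],[0.0045,0.002,0.1355,0.001,0],[0.0045,0.002,0.1355,0.001,1],[0.0045,0.002,0.1355,0.001,1],[0.0045,0.002,0.1355,0.001,1],[0.0045,0.002,0.1355,0.001,1],[0.0045,0.002,0.1355,0.001,1]]], squeeze=35)

```text
clock: 8.9
position: [0.5881, 0.0445, 0.0993]
ee_rot: [0.0, 0.94, 0.341, 0.002]
contact_force: [0.5, 0.6, 6.0]
width: 0.0171
gripper_force: 38.2
```

```bash
echo "
def st():
    s=manip.get_state(); T=tcp(s); print('t',s['clock'],'p',s['position'].round(4),'yaw',np.arctan2(T[1,1],T[0,1]).round(3),'F',s['contact_force'].round(1),'M',s['moment'].round(3),'w',round(s['width'],4),'g',round(s['gripper_force'],1))" >> h.py; python3 -c "
from h import *
st()"
```

```text
t 8.9 p [0.5881 0.0445 0.0993] yaw -0.875 F [0.5 0.6 6. ] M [0.182 0.082 0.019] w 0.0171 g 38.2
```

>>> move_arm(deltas=[[[0,0,-0.004,0,1],[0,0,-0.008,0,1],[0,0,-0.012,0,1],[0,0,-0.015,0,1],[0,0,-0.015,0,1]]])

```text
clock: 9.4
position: [0.5877, 0.0444, 0.1095]
ee_rot: [0.0, 0.94, 0.341, 0.001]
contact_force: [4.5, 0.7, -10.0]
width: 0.0173
gripper_force: 35.9
```

```bash
python3 -c "
from h import *
st()"
```

```text
t 9.4 p [0.5877 0.0444 0.1095] yaw -0.875 F [  4.5   0.7 -10. ] M [ 0.106 -1.158  0.005] w 0.0173 g 35.9
```

>>> move_arm(deltas=[[[0,0,0,-0.03,1],[0,0,0,-0.08,1],[0,0,0,-0.13,1],[0,0,0,-0.18,1],[0,0,0,-0.23,1],[0,0,0,-0.28,1],[0,0,0,-0.33,1],[0,0,0,-0.37,1],[0,0,0,-0.4,1],[0,0,0,-0.4,1]]])

```text
clock: 10.4
position: [0.5857, 0.0454, 0.1089]
ee_rot: [-0.002, 0.72, 0.693, -0.0]
contact_force: [1.9, 3.8, -9.9]
width: 0.0172
gripper_force: 35.9
```

```bash
python3 -c "
from h import *
st()"
```

```text
t 10.4 p [0.5857 0.0454 0.1089] yaw -0.038 F [ 1.9  3.8 -9.9] M [ 0.765 -0.641 -0.003] w 0.0172 g 35.9
```

>>> move_arm(deltas=[[[0,0,0.003,0,1],[0,0,0.006,0,1],[0,0,0.008,0,1],[0,0,0.008,0,0.55],[0,0,0.008,0,0.55],[0,0,0.008,0,0.55]]])

```text
clock: 11.0
position: [0.5864, 0.0436, 0.1038]
ee_rot: [0.0, 0.72, 0.694, -0.001]
contact_force: [-2.8, 0.1, 1.6]
width: 0.0196
gripper_force: 1.3
```

```bash
python3 -c "
from h import *
st()"
```

```text
t 11.0 p [0.5864 0.0436 0.1038] yaw -0.037 F [-2.8  0.1  1.6] M [-0.088  0.456  0.011] w 0.0196 g 1.3
```

>>> move_arm(deltas=[[[0,-0.001,0,-0.01,0.55],[0,-0.001,0,-0.02,0.55],[0,-0.001,0,-0.03,0.55],[0,-0.001,0,-0.04,0.55],[0,-0.001,0,-0.05,0.55],[0,-0.001,0,-0.05,0.55]]])

```text
clock: 11.6
position: [0.5862, 0.0443, 0.1033]
ee_rot: [0.0, 0.683, 0.731, -0.0]
contact_force: [-1.6, -1.0, 2.3]
width: 0.0193
gripper_force: 5.5
```

```bash
python3 -c "
from h import *
st()"
```

```text
t 11.6 p [0.5862 0.0443 0.1033] yaw 0.068 F [-1.6 -1.   2.3] M [-0.038  0.416 -0.106] w 0.0193 g 5.5
```

>>> move_arm(deltas=[[[0,0,0,-0.01,0.55],[0,0,0,-0.02,0.55],[0,0,0,-0.03,0.55],[0,0,0,-0.03,0.55]]])

```text
clock: 12.0
position: [0.586, 0.0443, 0.1032]
ee_rot: [-0.0, 0.659, 0.752, -0.0]
contact_force: [-2.1, -1.6, 1.1]
width: 0.0193
gripper_force: 5.6
```

```bash
python3 -c "
from h import *
st()"
```

```text
t 12.0 p [0.586  0.0443 0.1032] yaw 0.131 F [-2.1 -1.6  1.1] M [-0.088  0.366 -0.136] w 0.0193 g 5.6
```

>>> move_arm(deltas=[[[0,0,0,-0.01,0.55],[0,0,0,-0.02,0.55],[0,0,0,-0.03,0.55],[0,0,0,-0.03,0.55]]])

```text
clock: 12.4
position: [0.586, 0.0444, 0.1033]
ee_rot: [-0.0, 0.635, 0.772, -0.0]
contact_force: [-2.3, -0.7, 1.3]
width: 0.0192
gripper_force: 5.6
```

```bash
python3 -c "
from h import *
st()"
```

```text
t 12.4 p [0.586  0.0444 0.1033] yaw 0.194 F [-2.3 -0.7  1.3] M [-0.133  0.47  -0.154] w 0.0192 g 5.6
```

>>> move_arm(deltas=[[[0,0,0,-0.01,0.55],[0,0,0,-0.02,0.55],[0,0,0,-0.03,0.55],[0,0,0,-0.03,0.55]]])

```text
clock: 12.8
position: [0.5859, 0.0444, 0.1032]
ee_rot: [-0.0, 0.611, 0.792, -0.0]
contact_force: [-2.0, -0.9, 1.2]
width: 0.019
gripper_force: 5.7
```

```bash
python3 -c "
from h import *
st()"
```

```text
t 12.8 p [0.5859 0.0444 0.1032] yaw 0.257 F [-2.  -0.9  1.2] M [-0.188  0.506 -0.201] w 0.019 g 5.7
```

>>> move_arm(deltas=[[[0,0,0,-0.01,0.55],[0,0,0,-0.02,0.55],[0,0,0,-0.02,0.55]]])

```text
clock: 13.1
position: [0.5859, 0.0444, 0.1029]
ee_rot: [-0.0, 0.594, 0.804, -0.0]
contact_force: [-2.4, -0.6, -1.3]
width: 0.0191
gripper_force: 1.4
```

```bash
python3 -c "
from h import *
st()
T=tcp(); np.save('T4.npy',T); im=manip.get_image('wrist'); cv2.imwrite('pics/w4full.png',im[:,:,::-1]); crop(im,140,60,460,300,2.5,'pics/w4.png')"
```

```text
t 13.1 p [0.5859 0.0444 0.1029] yaw 0.299 F [-2.4 -0.6 -1.3] M [-0.163  0.46  -0.002] w 0.0191 g 1.4
```

The drag moment dropped to zero, so the pin has likely fallen in. I'll open the fingers so the knob is free, then look.

>>> move_arm(deltas=[[[0,0,0,0,0.4],[0,0,0,0,0.1],[0,0,0,0,0],[0,0,-0.04,0,0],[0,0,-0.09,0,0],[0,0,-0.13,0,0],[0,0,-0.13,0,0],[0,0,-0.13,0,0]]])

```text
clock: 13.95
position: [0.5868, 0.0444, 0.2082]
ee_rot: [0.001, 0.594, 0.804, 0.001]
contact_force: [0.9, -1.2, 0.2]
width: 0.0428
gripper_force: 0.0
```

```bash
python3 -c "
from h import *
st()
T=tcp(); np.save('T5.npy',T); im=manip.get_image('wrist'); crop(im,140,60,460,300,2.5,'pics/w5.png')
c=np.array([.5865,.0445]); 
for y in (-72.8,-70):
  y=np.radians(y); X=np.array([np.cos(y),np.sin(y)]); Y=np.array([-X[1],X[0]])
  for dz in(0,.0065):
    print(round(np.degrees(y),1),dz,[((proj('wrist',[*(c+a*X+b*Y),z+dz],T)[0]-[140,60]+.5)*2.5-.5).round() for a,b,z in((.023,.009,.119),(.023,-.009,.119),(-.023,.009,.119),(-.023,-.009,.119),(.108,.026,.083),(.108,-.026,.083),(.056,.026,.083),(.056,-.026,.083))])"
```

```text
t 13.95 p [0.5868 0.0444 0.2082] yaw 0.298 F [ 0.9 -1.2  0.2] M [-0.023  0.002  0.03 ] w 0.0428 g 0.0
-72.8 0 [array([377., 468.]), array([318., 468.]), array([378., 321.]), array([316., 321.]), array([416., 635.]), array([281., 636.]), array([419., 513.]), array([276., 513.])]
-72.8 0.0065 [array([378., 476.]), array([318., 476.]), array([379., 326.]), array([315., 326.]), array([418., 646.]), array([279., 646.]), array([421., 521.]), array([275., 521.])]
-70.0 0 [array([381., 466.]), array([322., 469.]), array([374., 320.]), array([312., 323.]), array([430., 632.]), array([295., 639.]), array([427., 509.]), array([284., 516.])]
-70.0 0.0065 [array([381., 475.]), array([321., 478.]), array([375., 324.]), array([311., 328.]), array([432., 642.]), array([294., 649.]), array([429., 517.]), array([283., 524.])]
```

View pics/w5.png

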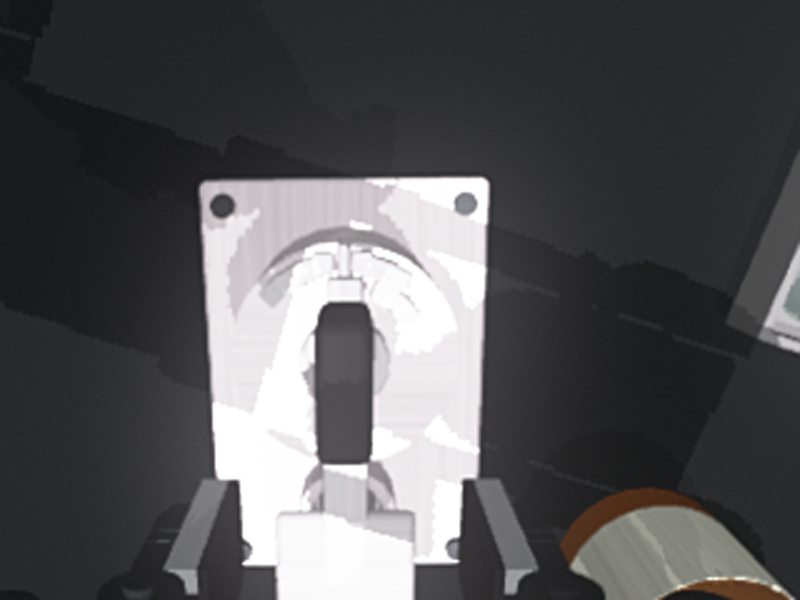

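The bar is in line with the plate, which lies over the cartridge. The bar end at y≈464 and the plate's near edge at y≈512 match the lowered prediction (468, 513) rather than the raised one (476, 521). I'll back off and compare the knob height in the scene view, before against after.

>>> move_arm(deltas=[[[0,0,-0.06,0,0],[0,0,-0.12,0,0],[0,0,-0.18,0,0],[0,0,-0.2,0,0],[0,0,-0.2,0,0]]])

```text
clock: 14.5
position: [0.5872, 0.0444, 0.3689]
ee_rot: [0.002, 0.594, 0.804, 0.001]
contact_force: [0.1, -0.3, -0.7]
width: 0.0429
gripper_force: 0.0
```

```bash
python3 -c "
from h import *
st()
a=cv2.imread('pics/scene0.png'); b=manip.get_image('scene')[:,:,::-1]
f=lambda i:cv2.resize(i[150:230,275:355],None,fx=5,fy=5,interpolation=cv2.INTER_CUBIC)
cv2.imwrite('pics/s6.png',np.hstack([f(a),f(b)]))
c=np.array([.5865,.0445])
for n,y in(('park',-140.1),('lock',-72.9)):
  y=np.radians(y); X=np.array([np.cos(y),np.sin(y)]); Y=np.array([-X[1],X[0]])
  for dz in(0,.0065):
    print(n,dz,[((proj('scene',[*(c+p*X+q*Y),z+dz])[0]-[275,150]+.5)*5-.5).round() for p,q,z in((.023,.009,.119),(.023,-.009,.119),(-.023,.009,.119),(-.023,-.009,.119),(.108,.026,.083),(.108,-.026,.083),(.056,.026,.083),(.056,-.026,.083))])"
```

```text
t 14.5 p [0.5872 0.0444 0.3689] yaw 0.298 F [ 0.1 -0.3 -0.7] M [-0.028  0.004 -0.016] w 0.0429 g 0.0
park 0 [array([211.,  81.]), array([221.,  59.]), array([305., 101.]), array([314.,  79.]), array([ 30., 124.]), array([64., 64.]), array([131., 146.]), array([162.,  85.])]
park 0.0065 [array([212.,  69.]), array([222.,  48.]), array([307.,  89.]), array([316.,  68.]), array([ 30., 113.]), array([64., 54.]), array([131., 136.]), array([162.,  75.])]
lock 0 [array([248., 110.]), array([218.,  94.]), array([307.,  66.]), array([277.,  51.]), array([156., 274.]), array([ 70., 223.]), array([227., 218.]), array([142., 170.])]
lock 0.0065 [array([249.,  98.]), array([219.,  83.]), array([308.,  55.]), array([278.,  40.]), array([157., 263.]), array([ 70., 212.]), array([228., 208.]), array([142., 159.])]
```

View pics/s6.png

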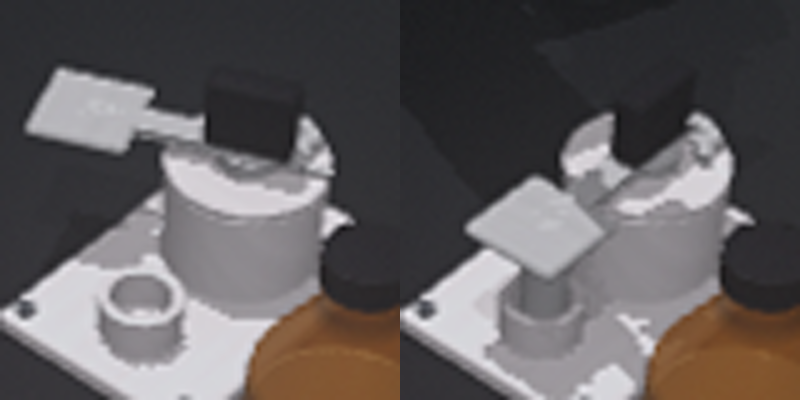

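Left panel is before, right panel after. The plate corners now sit at (152,277), (67,227) and (138,175) in the right panel. With the same bias as the parked view, the fully down prediction is (151,281), (65,230) and (137,177); raised would be about 11 px higher. So the knob is down and locked over the seated cartridge, and the arm is clear.

```bash
python3 -c "
from rig import manip
print(manip.sign_off())"
```

```text
the job is handed in; nothing more can be done
None
```

I've handed in the job: the short cartridge is fully down in the pocket, the keeper plate is over it, and the knob dropped into its locking notch at about 1.2 rad. I confirmed the knob was down from two camera views but didn't test it by turning it again. Everything is released and the arm is clear, at about 14.5 s on the robot's clock.

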